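# Hold the 26 mm flanged shaft up to the extraction nozzle for deburring

### The arm

A 6-joint arm with a two-finger parallel gripper is mounted at the origin on the work surface. World frame = base frame: x ahead of the robot, y to its left, z up, the work surface at z = 0. Lengths are in m, angles in rad, forces in N, time in s.
With the tool pointing down it reaches from about 0.3 to 0.75 m from the base axis. Payload 8.5 kg.
Tool frame: the origin (TCP) lies between the finger pads; the fingertips stand 22 mm ahead of it and the grasp point (between the pads) lies 3 mm ahead of it (finger_overhang is the distance from the TCP to the fingertips, in m); z points along the fingers, y is the direction in which the jaws open and shut (so a half turn about z gives the same grasp; the last joint's range is limited). The gripper opens to 88 mm and grips with 3 to 60 N. Pads are 18 mm wide; open, the fingers measure 123 mm over their backs; the gripper's body (75 mm by 187 mm) begins 45 mm behind the grasp point.
Start: joints at [0.937, 0.381, 1.297, -0, 1.464, -0.215], TCP at [0.224, 0.502, 0.261] pointing down, gripper open.
Joint ranges: [-3.11, 3.11], [-0.89, 2.33], [0.22, 2.48], [-1.42, 4.56], [0.17, 2.85], [-2.88, 2.88]. Speed limits (rad/s): [2.39, 2.39, 3.14, 3.14, 3.14, 3.14].

### API

Orientations are given as [roll, pitch, yaw] about the fixed x, y, z axes, in that order (R = Rz(yaw) Ry(pitch) Rx(roll)).
In Python, from station import get_obs, grab_frame, camera_info, hand_in, finger_overhang gives the robot as it stands.
- The arm moves only by the shell command python3 -m crank 'ROWS' [FORCE]. ROWS is a JSON object of lists of equal length, an entry for each row: "travel": the shift along the tool's x, y, z in mm, a list of three; "dr": the turn, a rotation vector about the tool's x, y, z in degrees, a list of three; "claw": the finger opening in mm, from 0 to 88.1. In form: {"travel": [[dx, dy, dz], ...], "dr": [[ax, ay, az], ...], "claw": [claw, ...]}. A call has 1 to 10 rows; each row is the pose to reach, as a shift and turn from the pose measured when the call began, along the tool's axes at that moment; what a row does not reach only later rows make up. A row lasts 1/10 s, in which the tool goes at most 50 mm and 8.59 degrees, less where a joint would pass 70% of its speed; a pose out of reach is approached as far as the arm can. A call with a gripper value outside its range is refused whole. The fingers move at their own pace and stop on an object; FORCE is the grip in N (left out, the last holds). Time passes only in rows, so rows that repeat a pose let the fingers close. It gives the time, the measured TCP pose, the force and the opening at its end, in the units of the state.
- get_obs(): the state, without advancing time (a new reading comes with each control period).
- grab_frame(name): name is "scene" or "side" or "wrist"; returns the picture (480x640x3 uint8, red, green, blue); there is no depth.
- camera_info(name): a dict with "K" (3x3 intrinsics, pixels), "eye" and "attitude" of the camera in the world; the wrist camera has in their place "mount" (4x4, takes a point from camera to tool coordinates, whose origin is the TCP and whose axes are the flange's). Camera axes: x right, y down, z forward; pixel columns grow to the right and rows downward; lengths in m; the calibration is good to about 2 mm. The wrist camera is an equidistant fisheye: a pixel r from the principal point sees the ray r / f radians off the axis. A picture is of the moment at which its call begins: read the wrist's pose just before it. camera_info takes no time and is no camera call.
- hand_in(): hands the job in, once; it reports no verdict.
The state is a dict: "clock": time; "q": joint angles; "joint_velocities": joint speeds; "joint_efforts": joint torques, N m; "tool_pos": TCP position; "orientation": TCP orientation; "ft_force": force on the tool from outside, world axes, zero at the start; "moment": the same for the moment, N m; "opening": finger opening in m.
Only numpy, scipy, OpenCV 4.12 (cv2) and the standard library are available. Lean on these libraries where they do the work, as an engineer would, in place of code of your own. Each camera call takes 0.05 s, during which the arm holds its last target.

### The job

Three flanged shafts lie in the V-notched rack: pick out the one with the 26 mm barrel (the middle of the three thicknesses), lift it clear of the rack and present it to the extraction nozzle for deburring: flange end towards the nozzle's mouth, square to it and centred on it, with the flange about 6 cm in front of the mouth. Keep the shaft level all the way, bump neither the nozzle nor the tools lying about, and leave the other two shafts in the rack. Finish while still holding the shaft there in the air, level and steady, carried by the gripper alone.

Things in the scene. Friction and masses are not known exactly. Their poses are not given: they have to be found in the camera images.
- shaft_26: the shaft to take: aluminium, round barrel 26 mm thick, 180 mm long, flange 50 mm across, 14 mm thick on one end. Origin on its centre line at mid-barrel; +y runs along it to the flange (flange y = 90 to 104 mm, plain end y = -90); any roll about y. Balances 22 mm from the origin towards the flange; gripped far from there it sags. 0.25 to 0.43 kg. Centre line 68 mm above the work surface
- shaft_26_face (a point): centre of the flange's outer end face on shaft_26, 104 mm from the shaft's origin along its +y
- shaft_20: look-alike that stays in the rack: same length and flange, but a 20 mm barrel; same frame, centre line 64 mm above the work surface
- shaft_32: look-alike that stays in the rack: same length and flange, but a 32 mm barrel; same frame, centre line 73 mm above the work surface
- rack: fixed round plate, 330 mm across, 14 mm thick, with two upright V-notched rails, 12 mm thick, 255 mm long along x, 72 mm high, at y = -65 and +65. 90 degree notches, lowest point 50 mm up, at x = -85, 0, +85 mm; in each lies one shaft along y, flange beyond the +y rail; which is where varies. Between the rails the shafts are free down to the plate. Origin: plate's centre on the work surface
- nozzle_base: fixed foot of the extraction duct: floor flange 136 mm across, upright tube 84 mm across, 94 mm high, clamp knob at +x (reaches 76 mm out). Origin on the work surface at the tube's axis. A 74 mm tube rises from it and bends level along -y to a round bell mouth 100 mm across; its clamped height varies, mouth centre 150 to 200 mm up; nothing stands over 50 mm above the mouth's centre
- nozzle_mouth (a point): centre of the nozzle's round mouth, in the plane of its rim, 130 mm from the foot's axis. Axes as the base: the mouth opens towards -y (into free air), +y runs level into the nozzle, z is up
- grinder: straight pencil grinder lying on the work surface, 157 mm long along its x, 27 mm thick; bystander
- burr_block: wooden block 50 x 100 x 28 mm with small burrs standing in it, 65 mm high overall; bystander
- brush: hand brush with a wooden handle, 200 mm long along its x, 42 mm wide, 20 mm high; bystander

How it is judged:
By the outcome, as a careful person would: the job done as asked, in the order asked, and still so for the second after the job is handed in, while the arm keeps its last pose, push and grip.
It also fails if it takes over 40 s, if anything falls off the work surface, if the arm or the gripper's body presses on something with over 40 N, if the wrist force passes 120 N, or if a joint passes its speed limit or range.

## Working session

There is one attempt and no reset: what is moved stays moved. The work goes in short steps, Python scripts to look and compute and a shell command to move; the robot and the scene stay as the last step left them, time stands still between calls to the robot, and variables do not carry over. Pictures are saved under pics/ and viewed, and the job is handed in when it is done.

```bash
ls; mkdir -p pics; python3 - <<'E'
from station import *
import cv2
o=get_obs()
for k,v in o.items(): print(k,v)
for n in ("scene","side","wrist"):
    print(n,camera_info(n))
    cv2.imwrite(f"pics/{n}0.png",grab_frame(n)[:,:,::-1])
print(finger_overhang)
E
```

```text
pics
clock 0.0
q [ 9.36739495e-01  3.81192813e-01  1.29825541e+00 -1.92543237e-06
  1.46364476e+00 -2.15255904e-01]
joint_velocities [ 1.68567175e-03 -2.31780868e-04  7.71881992e-04  2.04729881e-03
 -1.17062280e-04  9.47858990e-05]
joint_efforts [-5.11492162e-04 -4.37938893e+01 -2.24548781e+01  7.13618263e-02
  3.53725220e-02 -9.95374126e-05]
tool_pos [0.22348865 0.50226181 0.26014128]
orientation [-3.14012653e+00 -3.18597857e-04  2.72279170e+00]
ft_force [-0.11292488  0.25457886  1.42536383]
moment [ 0.0488932  -0.04656956  0.02356509]
opening 0.08788524434338407
scene {'K': array([[452.63618003,   0.        , 323.05190539],
       [  0.        , 452.63618003, 241.35347209],
       [  0.        ,   0.        ,   1.        ]]), 'eye': array([ 1.37384624, -0.13017342,  0.89032397]), 'attitude': array([-2.34514205,  0.01214511,  1.40881278])}
side {'K': array([[489.63291582,   0.        , 316.00745309],
       [  0.        , 489.63291582, 248.16966489],
       [  0.        ,   0.        ,   1.        ]]), 'eye': array([ 0.01332572, -0.66957491,  1.04537856]), 'attitude': array([-2.3768239 ,  0.01545588, -0.72662282])}
wrist {'K': array([[371.64829954,   0.        , 328.32396839],
       [  0.        , 371.64829954, 241.66741316],
       [  0.        ,   0.        ,   1.        ]]), 'mount': array([[ 4.68315154e-04, -9.64471012e-01, -2.64188282e-01,
         6.83686021e-02],
       [ 9.99999443e-01,  7.01581553e-04, -7.88604912e-04,
         5.13145712e-04],
       [ 9.45936203e-04, -2.64187765e-01,  9.64470803e-01,
        -1.24660795e-01],
       [ 0.00000000e+00,  0.00000000e+00,  0.00000000e+00,
         1.00000000e+00]])}
0.022
```

View pics/scene0.png

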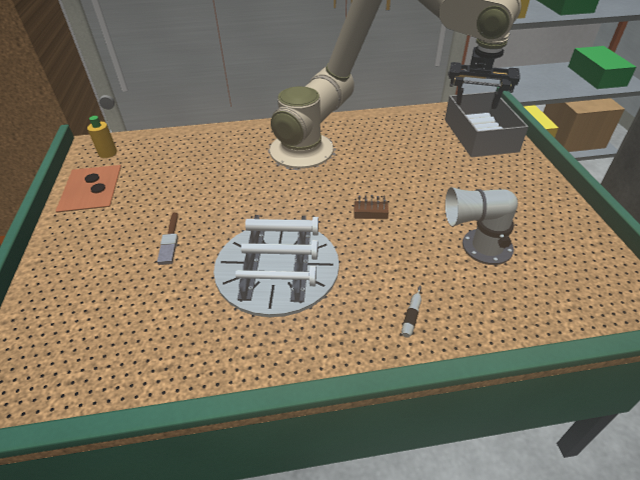

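View pics/side0.png

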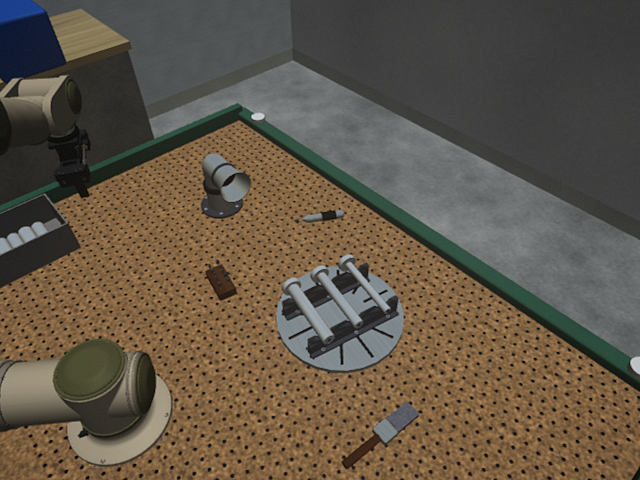

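View pics/wrist0.png

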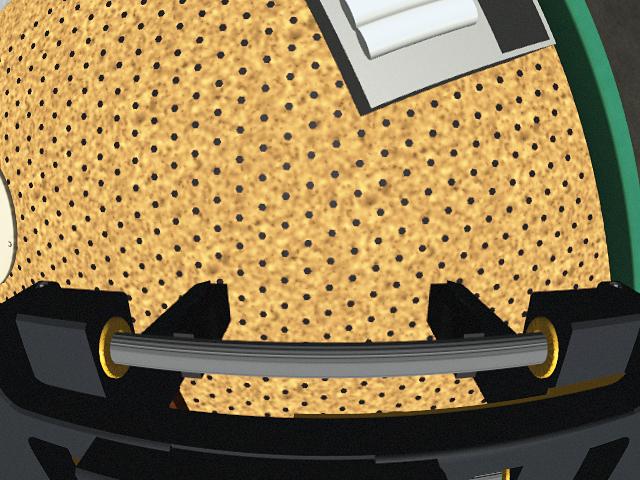

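The scene shows the rack at about (277,265) with three shafts at rows 225, 248 and 274 and the flanges on the right. They look thickest nearest the robot and thinnest farthest away. The nozzle mouth is at about (452,207). Next I'll zoom in and check the projection.

```bash
cat > h.py <<'E'
import numpy as np, cv2
from scipy.spatial.transform import Rotation as Ro
from station import *
def cam(n):
    c=camera_info(n); return c["K"],np.array(c["eye"]),Ro.from_euler("xyz",c["attitude"]).as_matrix()
def proj(n,P):
    K,e,R=cam(n); p=(np.atleast_2d(P)-e)@R; p=p@K.T; return p[:,:2]/p[:,2:]
def ray(n,uv):
    K,e,R=cam(n); uv=np.atleast_2d(uv).astype(float); d=np.c_[uv,np.ones(len(uv))]@np.linalg.inv(K).T@R.T
    return e,d/np.linalg.norm(d,axis=1)[:,None]
def onplane(n,uv,z):
    e,d=ray(n,uv); return e+d*((z-e[2])/d[:,2])[:,None]
def tri(uvA,uvB,a="scene",b="side"):
    e1,d1=ray(a,uvA); e2,d2=ray(b,uvB); out=[]
    for x,y in zip(d1,d2):
        s=np.linalg.lstsq(np.c_[x,-y],e2-e1,rcond=None)[0]
        p,q=e1+s[0]*x,e2+s[1]*y; out.append(np.r_[(p+q)/2,np.linalg.norm(p-q)])
    return np.array(out)
E
python3 - <<'E'
from h import *
for n in("scene","side"): print(n,proj(n,[[0,0,0],[.224,.502,.261]]))
s=cv2.imread("pics/scene0.png");d=cv2.imread("pics/side0.png")
cv2.imwrite("pics/c1.png",cv2.resize(s[205:320,205:345],None,fx=5,fy=5,interpolation=2))
cv2.imwrite("pics/c2.png",cv2.resize(s[175:265,430:530],None,fx=6,fy=6,interpolation=2))
cv2.imwrite("pics/c3.png",cv2.resize(d[245:375,270:410],None,fx=4,fy=4,interpolation=2))
cv2.imwrite("pics/c4.png",cv2.resize(d[145:225,190:270],None,fx=7,fy=7,interpolation=2))
E
```

```text
scene [[299.88507762 149.69667664]
 [475.96162896  97.80953789]]
side [[120.72170633 414.63615271]
 [ 82.44457225 177.88862746]]
```

View pics/c1.png

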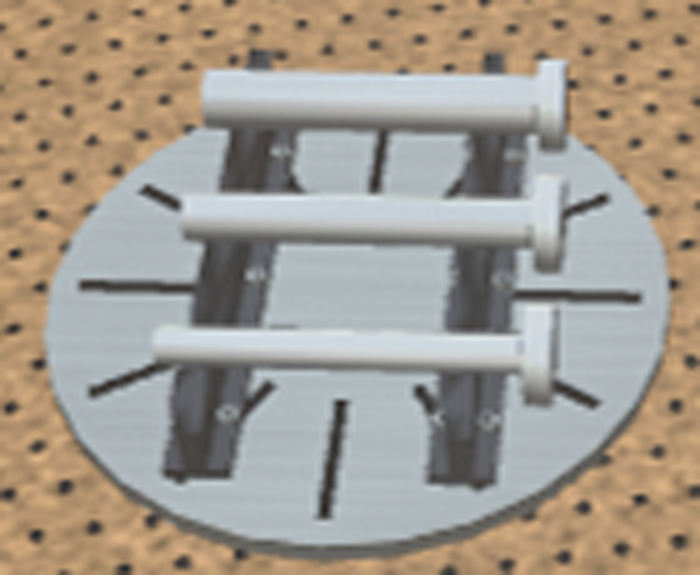

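View pics/c2.png

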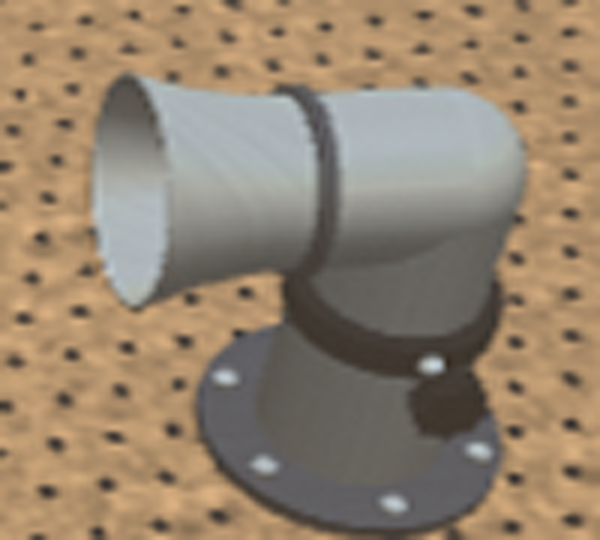

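View pics/c3.png

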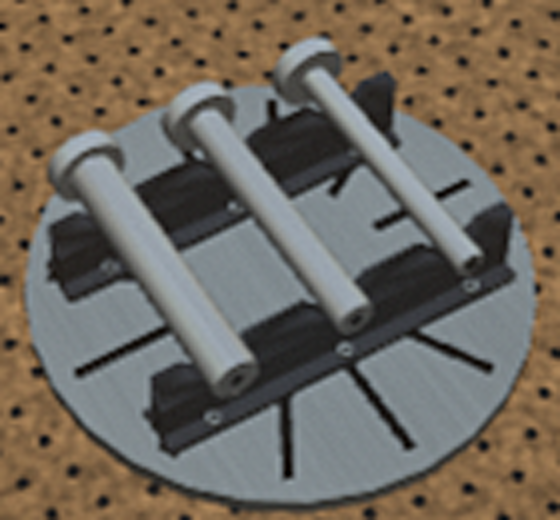

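View pics/c4.png

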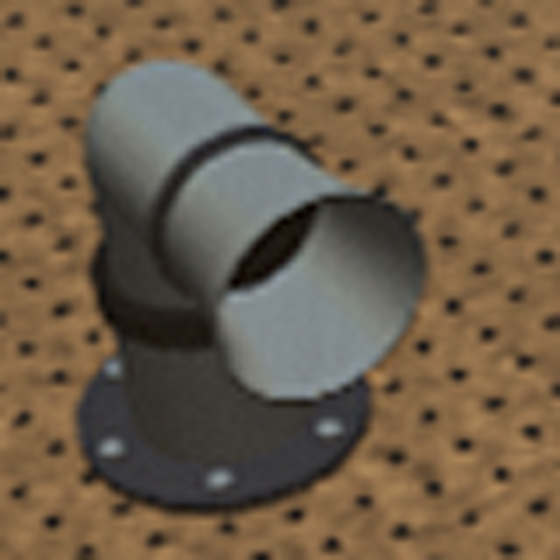

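The shaft in the centre notch has the middle thickness. I'll compute rough positions now and refine them with the wrist camera.

```bash
python3 - <<'E'
from h import *
def c(p,f,o): return (np.atleast_2d(p)+.5)/f-.5+np.array(o)
sc=lambda p:c(p,5,(205,205)); sd=lambda p:c(p,4,(270,245))
print("plain tri",tri(sc([[188,217]]),sd([[353,313]])))
print("axis scene z=.068",onplane("scene",sc([[188,217],[530,224.5],[560,223]]),.068))
print("axis side",onplane("side",sd([[353,313],[208,118],[196,105]]),.068))
# thickness at 3 shafts, scene barrel top/bottom at mid
for nm,(a,b,z) in {"near":([370,72],[370,128],.073),"mid":([360,196],[360,243],.068),"far":([340,327],[340,369],.064)}.items():
    e,_=ray("scene",[0,0]); P=onplane("scene",sc([a,b]),z); A=P-e; 
    ang=np.arccos((A[0]@A[1])/np.linalg.norm(A[0])/np.linalg.norm(A[1])); print(nm,P.mean(0),ang*np.linalg.norm(A.mean(0)))
m1=c([[132.5,190.5]],6,(430,175)); m2=c([[322,297]],7,(190,145))
print("mouth",tri(m1,m2))
b1=c([[349,428]],6,(430,175)); b2=c([[224,420]],7,(190,145))
print("foot",onplane("scene",b1,.008),onplane("side",b2,.008), tri(b1,b2))
E
```

```text
plain tri [[ 0.53276322 -0.2132601   0.06979912  0.00131288]]
axis scene z=.068 [[ 0.53053326 -0.21285996  0.068     ]
 [ 0.56630775 -0.04053791  0.068     ]
 [ 0.56789601 -0.02528501  0.068     ]]
axis side [[ 0.53385215 -0.21309345  0.068     ]
 [ 0.57317829 -0.03923631  0.068     ]
 [ 0.57491912 -0.02545433  0.068     ]]
near [ 0.4629123  -0.11251204  0.073     ] 0.030098767937873593
mid [ 0.54748458 -0.12584263  0.068     ] 0.02407732153938292
far [ 0.62987564 -0.14326698  0.064     ] 0.020402173484130683
mouth [[0.56279721 0.31943579 0.15422613 0.00264494]]
foot [[0.57785725 0.44672386 0.008     ]] [[0.56752056 0.43662463 0.008     ]] [[ 5.72368215e-01  4.49228461e-01 -3.75659650e-04  5.15164835e-03]]
```

```bash
cat >> h.py <<'E'
def delta(pos,yaw_deg,pitch_corr=None):
    o=get_obs(); R=Ro.from_euler("xyz",o["orientation"]).as_matrix(); p=np.array(o["tool_pos"])
    T=Ro.from_euler("xyz",[np.pi,0,np.radians(yaw_deg)]).as_matrix()
    if pitch_corr is not None: T=T@Ro.from_euler("y",np.radians(pitch_corr)).as_matrix()
    t=R.T@(np.array(pos)-p)*1000; r=np.degrees(Ro.from_matrix(R.T@T).as_rotvec())
    print("travel",t.round(1),"dr",r.round(2))
def wcam():
    o=get_obs(); R=Ro.from_euler("xyz",o["orientation"]).as_matrix(); p=np.array(o["tool_pos"])
    c=camera_info("wrist"); M=np.array(c["mount"]); img=grab_frame("wrist")
    return dict(img=img,K=np.array(c["K"]),R=R@M[:3,:3],e=p+R@M[:3,3])
def wray(w,uv):
    uv=np.atleast_2d(uv).astype(float); K=w["K"]; x=(uv-K[:2,2])/K[0,0]; th=np.linalg.norm(x,axis=1)[:,None]
    d=np.c_[x/np.maximum(th,1e-9)*np.sin(th),np.cos(th)]; return d@w["R"].T
def wproj(w,P):
    p=(np.atleast_2d(P)-w["e"])@w["R"]; rr=np.linalg.norm(p[:,:2],axis=1); th=np.arctan2(rr,p[:,2])
    return w["K"][:2,2]+w["K"][0,0]*(th/rr)[:,None]*p[:,:2]
def wplane(w,uv,z):
    d=wray(w,uv); return w["e"]+d*((z-w["e"][2])/d[:,2])[:,None]
E
python3 - <<'E'
from h import *
delta((.556,-.103,.28),77.6)
E
```

```text
travel [-549.9 -417.8  -19.4] dr [-6.00e-02  3.00e-02  7.84e+01]
```

```bash
python3 -m crank '{"travel":[[-15,-11,-4],[-45,-34,-10],[-80,-60,-19],[-120,-90,-19],[-160,-121,-19],[-200,-152,-19],[-240,-182,-19],[-280,-212,-19],[-320,-243,-19],[-360,-273,-19]],"dr":[[0,0,2],[0,0,6],[0,0,12],[0,0,18],[0,0,24],[0,0,30],[0,0,36],[0,0,42],[0,0,48],[0,0,54]],"claw":[88,88,85,80,75,70,65,62,62,62]}'
python3 - <<'E'
from h import *
delta((.556,-.103,.28),77.6)
E
```

```text
clock: 1.15
tool_pos: [0.441, 0.1061, 0.2795]
orientation: [-3.141, 0.001, 1.776]
ft_force: [0.7, 1.5, -0.7]
opening: 0.062
travel [-228.1   70.    -0.4] dr [-0.04  0.04 24.15]
```

```bash
python3 -m crank '{"travel":[[-40,12,0],[-80,24,0],[-120,37,0],[-160,49,0],[-195,60,0],[-218,67,0],[-228,70,0],[-228,70,0]],"dr":[[0,0,5],[0,0,10],[0,0,14],[0,0,18],[0,0,22],[0,0,24.1],[0,0,24.1],[0,0,24.1]],"claw":[62,62,62,62,62,62,62,62]}'
python3 - <<'E'
from h import *
import pickle
w=wcam(); pickle.dump(w,open("w1.pkl","wb")); cv2.imwrite("pics/w1.png",w["img"][:,:,::-1]); print(get_obs()["tool_pos"],w["e"])
E
```

```text
clock: 1.95
tool_pos: [0.556, -0.1034, 0.2791]
orientation: [-3.14, 0.001, 1.355]
ft_force: [-0.4, 0.2, -0.1]
opening: 0.0618
[ 0.55569774 -0.10244374  0.27933504] [ 0.57058886 -0.03635585  0.40368338]
```

View pics/w1.png

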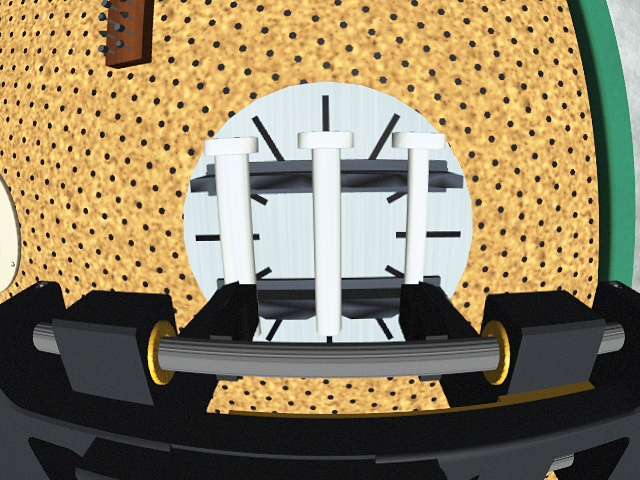

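The wrist view shows the rack with all three shafts. The middle one has its barrel at columns 313–341 and its flange at rows 132–149, centred near column 320. I'll extract its centreline.

```bash
python3 - <<'E'
from h import *
import pickle
w=pickle.load(open("w1.pkl","rb")); im=w["img"].astype(int)
g=im.min(axis=2)
cv2.imwrite("pics/w1c.png",cv2.resize(w["img"][110:350,180:480,::-1],None,fx=2.5,fy=2.5,interpolation=2))
for r in (156,163,170,182,190,205,240,255,275,290,310,320): print(r,g[r,306:350:2])
for c in (320,): print(g[122:160,c], g[322:345,328])
for nm,c in (("L",236),("M",326),("R",418)):print(nm,g[200,c-30:c+30:2])
E
```

```text
156 [223 217 221 115 206 226 236 240 243 242 241 238 240 238 239 231 223 182
 229 227 219 224]
163 [ 88  89  90 124 204 226 235 241 242 241 240 240 241 240 240 233 228 116
  89  92  95  92]
170 [ 83  79  80 115 198 229 235 240 241 241 239 239 240 239 239 232 228 109
  60  66  56  58]
182 [ 50  45  40  93 192 227 234 240 241 240 239 238 239 238 240 234 229 117
  65  63  63  51]
190 [ 93  94  90  97 183 227 234 239 242 241 238 238 239 238 241 233 229 137
  89  90  87  85]
205 [220 219 219 203 169 228 232 241 240 239 239 239 238 237 241 235 227 164
 223 226 218 222]
240 [216 216 220 223 132 217 236 239 240 240 239 239 239 238 241 236 229 166
 224 225 219 219]
255 [215 218 220 229 135 212 235 240 240 239 238 239 243 237 240 237 229 166
 225 221 220 222]
275 [219 216 220 225 184 194 235 239 241 240 241 239 243 239 239 238 229 156
 226 222 224 222]
290 [ 31  33  34  35  31 184 232 238 241 241 241 241 243 241 240 239 227 166
  27  30  32  29]
310 [ 39  36  40  37  28 157 229 236 240 241 241 242 242 243 241 240 228 170
  72  78  75  78]
320 [213 219 216 220 228 181 225 236 241 241 241 241 241 243 241 240 228 163
 202 217 217 221]
[223 224 224 224 221 222 221 222 216 216 242 244 243 244 244 244 244 244
 244 245 245 246 248 247 247 241 224 243 241 242 241 241 241 241 240 240
 242 241] [240 241 242 241 242 242 241 242 241 243 242 242 246 218  72  12  16  20
  19  19  25  35  38]
L [209 217 212 218 216 211 205 235 239 242 242 238 241 241 241 239 241 242
 239 233 224 189 127 224 191  72  22  35  32  31]
M [222 219 218 226 218 220 219 224 199 177 226 235 241 240 240 241 240 240
 239 241 233 228 167 225 224 218 220 216 218 221]
R [ 39  46  42  95 208 231 222 222 224 198 133 201 235 246 245 245 243 245
 242 236 216 222 220 222 214 219 217 226 219 223]
```

View pics/w1c.png

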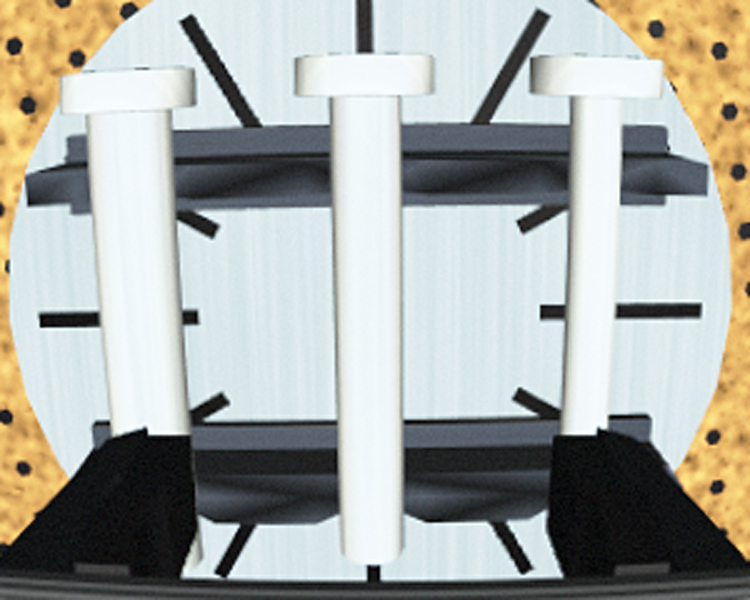

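```bash
python3 - <<'E'
from h import *
import pickle
w=pickle.load(open("w1.pkl","rb"))
rows=[(163,312.6,340),(182,313.1,340.1),(290,315.7,340.2),(310,316.1,340.2)]
P=[]
for r,a,b in rows:
    d=wray(w,[[a,r],[b,r]]); m=d.sum(0); p=w["e"]+m*((.068-w["e"][2])/m[2]); P.append(p)
P=np.array(P); print(P)
v=P[2:].mean(0)-P[:2].mean(0); v=-v/np.linalg.norm(v); print("dir deg",np.degrees(np.arctan2(v[1],v[0])))
f=wplane(w,[[326,131.5]],.088)[0]; pl=wplane(w,[[328.3,335.7]],.081)[0]
c0=P.mean(0)
for q,s in((f,104),(pl,-90)):
    t=(q-c0)@v; o=c0+v*(t-s/1000); print(q,"origin",o)
o=c0+v*(((f-c0)@v-.104+(pl-c0)@v+.090)/2); print("balance",o+v*.022)
# thickness checks
e=w["e"]
for nm,a,b,r in(("L",219.5,249.5,200),("M",313.8,340.1,200),("R",408.5,428,200)):
    d=wray(w,[[a,r],[b,r]]); an=np.arccos(d[0]@d[1]); m=d.sum(0); m/=np.linalg.norm(m); dist=(.068-e[2])/m[2]; print(nm,an*dist)
E
```

```text
[[ 0.56389285 -0.05478416  0.068     ]
 [ 0.56045238 -0.07173446  0.068     ]
 [ 0.5391848  -0.17464253  0.068     ]
 [ 0.5347153  -0.19599239  0.068     ]]
dir deg 78.32451428937448
[ 0.56977174 -0.02750254  0.088     ] origin [ 0.54852384 -0.12930907  0.068     ]
[ 0.53013883 -0.21777923  0.081     ] origin [ 0.54845094 -0.12966183  0.068     ]
balance [ 0.5529395  -0.10794064  0.068     ]
L 0.028277952548387074
M 0.024002422287151826
R 0.018311007101527162
```

```bash
python3 - <<'E'
from h import *
delta((.553,-.108,.071),78.3)
E
```

```text
travel [ -5.9  -1.2 208.3] dr [-0.07  0.03 -0.61]
```

```bash
python3 -m crank '{"travel":[[-2,0,15],[-4,-1,45],[-6,-1,80],[-6,-1,115],[-6,-1,145],[-6,-1,170],[-6,-1,188],[-6,-1,200],[-6,-1,208],[-6,-1,208]],"dr":[[0,0,-0.6],[0,0,-0.6],[0,0,-0.6],[0,0,-0.6],[0,0,-0.6],[0,0,-0.6],[0,0,-0.6],[0,0,-0.6],[0,0,-0.6],[0,0,-0.6]],"claw":[62,62,62,62,62,62,62,62,62,62]}' 40
python3 - <<'E'
from h import *
delta((.553,-.108,.071),78.3)
w=wcam(); cv2.imwrite("pics/w2.png",w["img"][:,:,::-1])
E
```

```text
clock: 3.0
tool_pos: [0.5529, -0.1075, 0.0711]
orientation: [-3.14, 0.0, 1.367]
ft_force: [0.0, 0.2, -0.3]
opening: 0.0622
travel [-0.4  0.2  0.1] dr [-0.12  0.02  0.04]
```

View pics/w2.png

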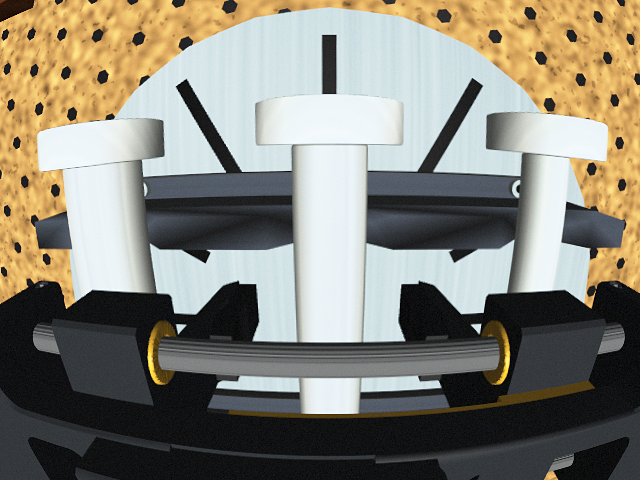

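The wrist view has the barrel centred at about column 330 between the fingers, at columns 257 and 400. The arm is level, so I'll close the fingers.

```bash
python3 -m crank '{"travel":[[0,0,0],[0,0,0],[0,0,0],[0,0,0],[0,0,0],[0,0,0],[0,0,0],[0,0,0],[0,0,0],[0,0,0]],"dr":[[0,0,0],[0,0,0],[0,0,0],[0,0,0],[0,0,0],[0,0,0],[0,0,0],[0,0,0],[0,0,0],[0,0,0]],"claw":[50,40,34,28,22,20,20,20,20,20]}' 50
```

```text
clock: 4.05
tool_pos: [0.5533, -0.1079, 0.0718]
orientation: [-3.141, 0.001, 1.367]
ft_force: [-1.4, -0.8, 2.2]
opening: 0.0237
```

```bash
python3 -m crank '{"travel":[[0,0,-3],[0,0,-8],[0,0,-15],[0,0,-25],[0,0,-36],[0,0,-48],[0,0,-58],[0,0,-64],[0,0,-66],[0,0,-66]],"dr":[[0,0,0],[0,0,0],[0,0,0],[0,0,0],[0,0,0],[0,0,0],[0,0,0],[0,0,0],[0,0,0],[0,0,0]],"claw":[20,20,20,20,20,20,20,20,20,20]}' 60
python3 - <<'E'
from h import *
for n in("scene","side"): cv2.imwrite(f"pics/{n}1.png",grab_frame(n)[:,:,::-1])
w=wcam(); cv2.imwrite("pics/w3.png",w["img"][:,:,::-1])
s=cv2.imread("pics/scene1.png");d=cv2.imread("pics/side1.png")
cv2.imwrite("pics/c5.png",np.hstack([cv2.resize(s[170:290,200:350],(400,320)),cv2.resize(d[220:370,250:437],(400,320))]))
E
```

```text
clock: 5.05
tool_pos: [0.5533, -0.1078, 0.1379]
orientation: [-3.141, 0.001, 1.367]
ft_force: [0.2, -0.0, -3.2]
opening: 0.0238
```

View pics/w3.png

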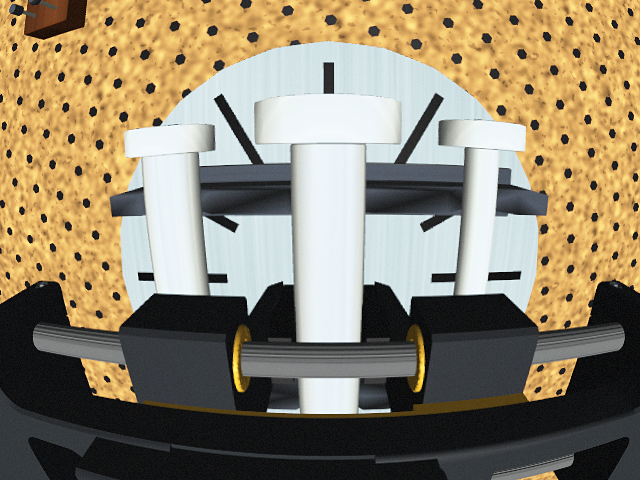

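View pics/c5.png

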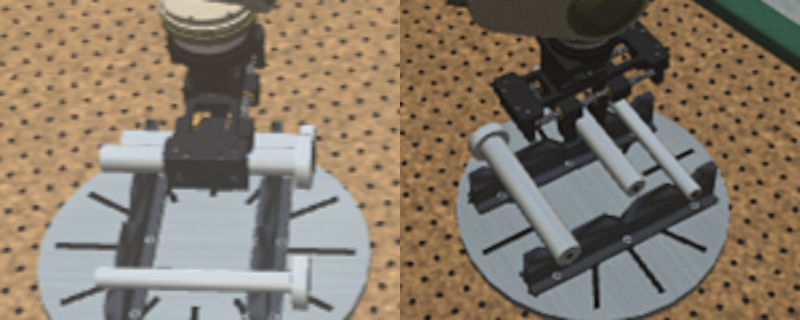

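The shaft is out and its flange spans rows 94–143, at columns 254–401 against 255–403 before the lift, so there is no visible sag. The other two are still in the rack. The wrist camera tilts backward, so I'll take a high look from beside the nozzle before presenting.

```bash
python3 - <<'E'
from h import *
delta((.40,.31,.375),85)
E
```

```text
travel [ 378.  -234.9 -237.4] dr [-0.1   0.02 -6.67]
```

```bash
python3 -m crank '{"travel":[[0,0,-6],[0,0,-18],[2,-1,-38],[8,-5,-60],[20,-12,-82],[38,-24,-104],[60,-37,-126],[84,-52,-146],[108,-67,-166],[132,-82,-184]],"dr":[[0,0,0],[0,0,0],[0,0,0],[0,0,-0.3],[0,0,-0.6],[0,0,-1],[0,0,-1.5],[0,0,-2],[0,0,-2.5],[0,0,-3]],"claw":[20,20,20,20,20,20,20,20,20,20]}' 
python3 - <<'E'
from h import *
delta((.40,.31,.375),85)
E
```

```text
clock: 6.2
tool_pos: [0.4991, 0.0391, 0.3235]
orientation: [-3.141, 0.0, 1.42]
ft_force: [0.8, 0.9, -2.8]
opening: 0.0234
travel [ 252.8 -138.8  -51.6] dr [-0.02  0.02 -3.66]
```

```bash
python3 -m crank '{"travel":[[26,-14,-14],[56,-31,-26],[88,-48,-36],[120,-66,-44],[152,-84,-50],[184,-101,-52],[214,-117,-52],[238,-130,-52],[250,-137,-52],[253,-139,-52]],"dr":[[0,0,-0.5],[0,0,-1],[0,0,-1.5],[0,0,-2],[0,0,-2.4],[0,0,-2.8],[0,0,-3.2],[0,0,-3.5],[0,0,-3.6],[0,0,-3.6]],"claw":[20,20,20,20,20,20,20,20,20,20]}' 
python3 -m crank '{"travel":[[0,0,0],[0,0,0]],"dr":[[0,0,0],[0,0,0]],"claw":[20,20]}'
python3 - <<'E'
from h import *
import pickle
w=wcam(); pickle.dump(w,open("w4.pkl","wb")); cv2.imwrite("pics/w4.png",w["img"][:,:,::-1]); print(get_obs()["joint_velocities"].round(3), w["e"])
E
```

```text
clock: 7.2
tool_pos: [0.3992, 0.3109, 0.3759]
orientation: [3.141, 0.0, 1.484]
ft_force: [0.3, -0.4, -2.2]
opening: 0.0238
clock: 7.4
tool_pos: [0.3996, 0.31, 0.3761]
orientation: [3.141, 0.0, 1.483]
ft_force: [-0.5, 0.5, -3.1]
opening: 0.0235
[-0.002  0.002  0.001  0.001 -0.001  0.001] [0.40535257 0.37841605 0.50073778]
```

View pics/w4.png

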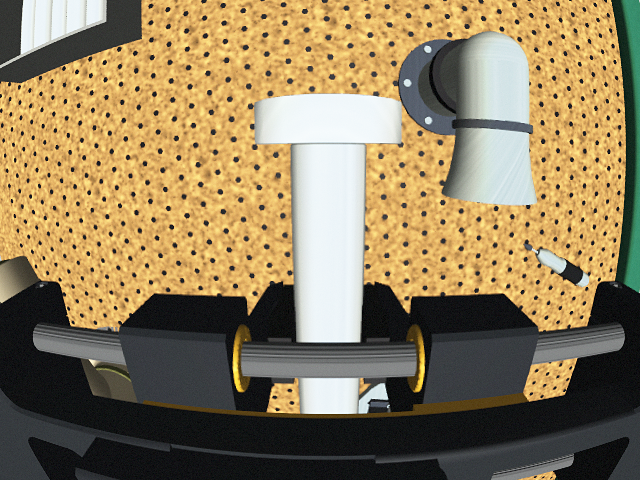

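The wrist view shows the whole nozzle, with its rim running from (443,193) to (537,205), the collar at row ~127 and the foot at about (440,87). I'll zoom in.

```bash
python3 - <<'E'
from h import *
im=cv2.imread("pics/w4.png"); c=im[25:215,390:550]
cv2.imwrite("pics/w4c.png",cv2.resize(c,None,fx=3.15,fy=3.15,interpolation=cv2.INTER_CUBIC))
cv2.imwrite("pics/w4d.png",cv2.resize(im[175:215,435:545],None,fx=7,fy=7,interpolation=cv2.INTER_CUBIC))
s=cv2.imread("pics/scene0.png");d=cv2.imread("pics/side0.png")
a=cv2.resize(s[182:232,440:490],(400,400),interpolation=2); b=cv2.resize(d[165:210,215:260],(400,400),interpolation=2)
cv2.imwrite("pics/c6.png",np.hstack([a,b]))
E
```

```text
(no output)
```

View pics/w4c.png

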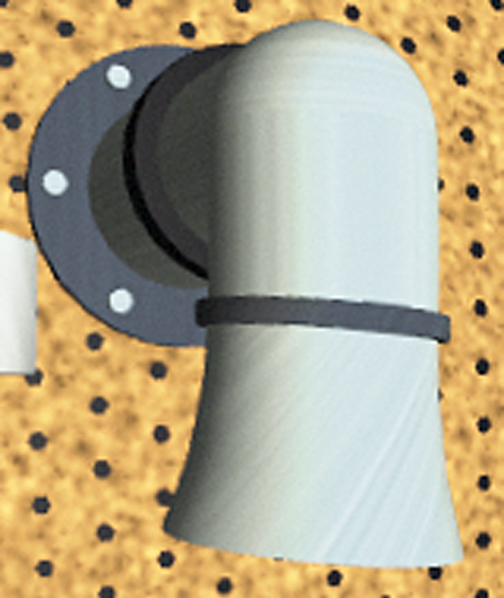

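View pics/w4d.png

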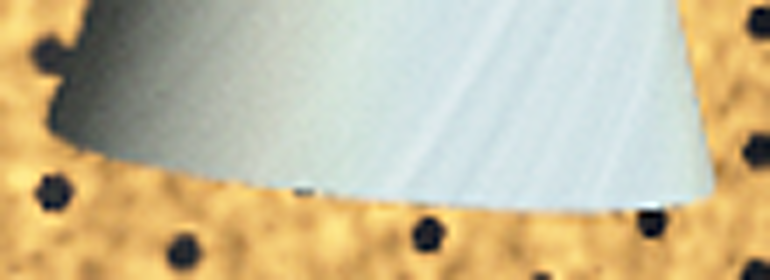

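View pics/c6.png

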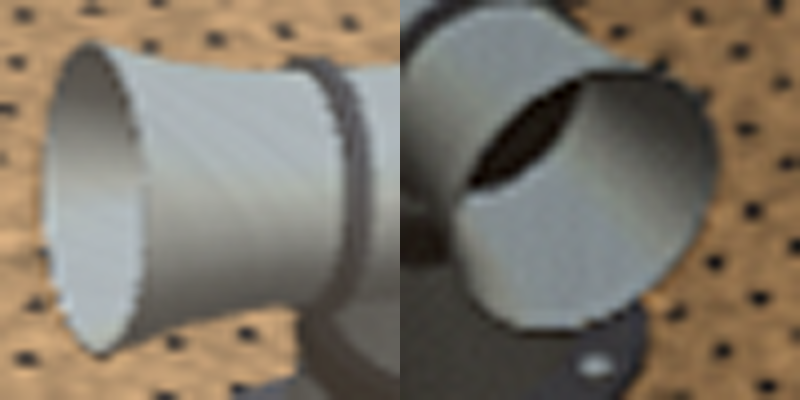

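```bash
python3 - <<'E'
from h import *
import pickle
w=pickle.load(open("w4.pkl","rb")); g=cv2.cvtColor(w["img"],cv2.COLOR_RGB2GRAY).astype(float); hsv=cv2.cvtColor(w["img"],cv2.COLOR_RGB2HSV)
for r in (70,80,90,100,110,115): print(r,g[r,448:464].astype(int),hsv[r,522:536,1])
sc=np.array([[92,42],[60,90],[43,205],[50,270],[70,330],[98,356],[125,318],[149,195],[140,120],[118,60]])
sd=np.array([[230,70],[270,82],[300,108],[317,155],[308,205],[285,250],[250,290],[200,322],[140,332],[95,315],[65,275],[57,225],[70,185],[100,140],[150,95],[185,78]])
e1=cv2.fitEllipse(sc.astype(np.float32)); e2=cv2.fitEllipse(sd.astype(np.float32)); print(e1,e2)
c1=(np.array(e1[0])+.5)/8-.5+[440,182]; c2=(np.array(e2[0])+.5)/(400/45)-.5+[215,165]
print(c1,c2); t=tri([c1],[c2]); print(t)
# perspective-centre correction: project circle, fit ellipse, compare with projected centre
y=np.radians(-5); ax=np.array([np.cos(y),np.sin(y),0]); th=np.linspace(0,2*np.pi,40)
C=t[0,:3]; circ=C+.05*(np.cos(th)[:,None]*ax+np.sin(th)[:,None]*[0,0,1])
cor=[]
for n in("scene","side"):
    f=np.array(cv2.fitEllipse(proj(n,circ).astype(np.float32))[0]); cor.append(f-proj(n,C)[0])
print(cor); t=tri([c1-cor[0]],[c2-cor[1]]); print(t)
C=t[0,:3]
for yy in(-8,-5,-2):
    y=np.radians(yy); ax=np.array([np.cos(y),np.sin(y),0]); circ=C+.05*(np.cos(th)[:,None]*ax+np.sin(th)[:,None]*[0,0,1])
    p=wproj(w,circ); print(yy,p[p[:,0].argmin()],p[p[:,0].argmax()],p[:,1].max(), wproj(w,C))
E
```

```text
70 [ 57  59  63  59  60  58  61  56  53  62  65  75  82  96  93 104] [ 20  18  18  21  18  19  22 155 150 139 138 145 149 150]
80 [ 64  57  60  62  62  64  59  57  57  58  66  75  84  91  97 105] [ 20  18  17  21  17  17  22 114 143 142 148 145 140 140]
90 [ 64  63  69  62  65  69  62  62  64  60  67  73  77  89  99 105] [ 21  18  17  17  17  17  20  83 149 147 144 147 136 138]
100 [ 46  53  49  49  54  62  70  76  65  62  62  74  75  88  96 100] [ 22  17  17  19  16  15  19  96 136 130 137 131 126 133]
110 [ 59  32  13   1   6   9  19  39  55  59  65  70  83  89  95 102] [ 20  18  16  20  19  17  20  71 142 142 142 147 141 141]
115 [ 79  80  80  78  81  80  79  77  66  56  62  71  81  92  94 104] [ 15  17  15  20  18  18  15  69 152 144 152 144 144 138]
((95.7104263305664, 197.8592529296875), (104.12002563476562, 307.51824951171875), 0.2220476269721985) ((187.0636444091797, 201.5660400390625), (215.41539001464844, 296.2893981933594), 43.95200729370117)
[451.52630329 206.29490662] [235.60091   187.2324295]
[[0.56246162 0.31910141 0.15394329 0.00302976]]
[array([ 0.28709167, -0.06940587]), array([-0.27619354, -0.25116401])]
[[0.56256437 0.31817971 0.15372906 0.00347337]]
-8 [441.86793302 188.45262683] [537.79099706 201.86622857] 203.77150028204358 [[489.97907079 194.18244142]]
-5 [441.67544702 190.95715313] [538.06802435 199.55469586] 202.8221332001796 [[489.97907079 194.18244142]]
-2 [441.60468805 193.46097275] [538.24147808 197.23429954] 202.70053152836238 [[489.97907079 194.18244142]]
```

```bash
python3 - <<'E'
from h import *
import pickle
w=pickle.load(open("w4.pkl","rb"))
L=wray(w,[[457.6,70],[457.2,80],[456.8,90],[456.3,100],[455.6,110],[455.8,115]]); R=wray(w,[[528.6,70],[528.9,80],[529.1,90],[529.1,100],[529.2,110],[529.2,115]])
def nrm(D):
    return np.linalg.svd(D)[2][2]
nl,nr=nrm(L),nrm(R)
if nl@nr<0: nr=-nr
n=nl+nr; n/=np.linalg.norm(n); d=np.cross(n,[0,0,1]); d/=np.linalg.norm(d); d*=np.sign(d[1])
print("axis yaw",np.degrees(np.arctan2(-d[0],d[1])))
for nn in(nl,nr):
    dd=np.cross(nn,[0,0,1]); dd/=np.linalg.norm(dd);dd*=np.sign(dd[1]); print(np.degrees(np.arctan2(-dd[0],dd[1])))
# axis x at y=.317 for z=.154
for z in(.150,.154,.158):
    # n.(P-e)=0
    e=w["e"]; x=e[0]-(n[1]*(.317-e[1])+n[2]*(z-e[2]))/n[0]; print(z,x)
ang=np.arccos(nl@nr); 
P=np.array([.562,.317,.154])+d*.08; q=np.cross(P-w["e"],d); print("dist by width",.037/np.sin(ang/2),np.linalg.norm(q))
# foot bolts / foot flange ellipse
# rim ray: mouth from wrist at z plane
print(wplane(w,[[442,192.5],[536.6,201.7],[489.3,197.1]],.154))
E
```

```text
axis yaw -6.137074584979619
-7.679044596852247
-4.446135364940963
0.15 0.561335269911617
0.154 0.5594810485036421
0.158 0.5576268270956672
dist by width 0.36026929373202127 0.3828490763126575
[[0.51077719 0.32278764 0.154     ]
 [0.6191062  0.30756336 0.154     ]
 [0.56166254 0.31529737 0.154     ]]
```

```bash
python3 - <<'E'
from h import *
import pickle
w=pickle.load(open("w4.pkl","rb"))
f=lambda p:(np.array(p)+.5)/3.15-.5+np.array([390,25])
def circ(P):
    A=np.c_[2*P[:,:2],np.ones(len(P))]; s=np.linalg.lstsq(A,(P[:,:2]**2).sum(1),rcond=None)[0]; return s[:2],np.sqrt(s[2]+s[0]**2+s[1]**2)
M=np.array([.562,.317])
for z in(.008,.010,.012):
    B=wplane(w,f([[119,76],[55,182],[121,300]]),z); c,r=circ(B)
    O=wplane(w,f([[120,57],[80,75],[50,107],[33,145],[27,185],[34,235],[53,279],[85,314],[125,336],[160,344],[190,346]]),z); c2,r2=circ(O)
    for q,rr in((c,r),(c2,r2)): v=q-M; print(z,q,rr,"yaw",np.degrees(np.arctan2(-v[0],v[1])),np.linalg.norm(v))
# collar ring chord, near top edges: ends
P=wplane(w,f([[196,312],[450,328]]),.154); v=P[1]-P[0]; print(P,np.degrees(np.arctan2(v[1],v[0])))
# rim right-edge prediction for tube
for yy in(-4.5,-5.5,-6.5):
    y=np.radians(yy); d=np.array([-np.sin(y),np.cos(y),0]); s=np.array([np.cos(y),np.sin(y),0]); th=np.linspace(0,2*np.pi,200)
    for t in(.045,.07,.09):
        c=np.r_[M,.154]+d*t; p=wproj(w,c+.037*(np.cos(th)[:,None]*s+np.sin(th)[:,None]*[0,0,1])); print(yy,t,p[p[:,0].argmin()],p[p[:,0].argmax()])
E
```

```text
0.008 [0.57285794 0.44661049] 0.05710546129053048 yaw -4.7886941489610235 0.13006449504814563
0.008 [0.56829881 0.4438893 ] 0.06556802948564949 yaw -2.841843159304349 0.1270455456031932
0.01 [0.57217804 0.44633369] 0.0568736728495412 yaw -4.499675427043484 0.12973355512454576
0.01 [0.56763742 0.44362355] 0.06530189186955997 yaw -2.549189371391675 0.12674898164216328
0.012 [0.57149815 0.44605689] 0.0566418844085464 yaw -4.209185842519274 0.12940593313862053
0.012 [0.56697603 0.4433578 ] 0.0650357542534703 yaw -2.2551705970123956 0.1264557399377081
[[0.52418209 0.38900535 0.154     ]
 [0.61463364 0.38398099 0.154     ]] -3.179372124306807
-4.5 0.045 [455.48366625 148.34981822] [528.23896764 153.65418492]
-4.5 0.07 [455.90897308 123.47553772] [529.07376987 128.09023464]
-4.5 0.09 [455.98203096 103.6848133 ] [529.31257268 107.73238672]
-5.5 0.045 [456.23470649 147.78631831] [528.87615063 154.28522449]
-5.5 0.07 [457.06268009 122.9563132 ] [530.09923637 128.78546761]
-5.5 0.09 [457.45819949 103.21343268] [530.64996244 108.48940676]
-6.5 0.045 [456.99407235 147.23789334] [529.50244996 154.92857351]
-6.5 0.07 [458.22328221 122.46065655] [531.11176669 129.50037101]
-6.5 0.09 [458.93976168 102.77239736] [531.97246096 109.27196885]
```

The three views agree. With the mouth at (0.562, 0.317, 0.154) and the axis at −4.5°, the predicted tube edges are 456.0/529.3 px, against 456.0/529.2 observed. Next I'll go to a staging point 100 mm back along the axis.

```bash
python3 - <<'E'
from h import *
for z in (.150,.154,.158): print(z,proj("scene",[.562,.317,z]),proj("side",[.562,.317,z]))
print("obs (451.24,206.36) (235.88,187.48)")
delta((.543,.0757,.157),85.5)
E
```

```text
0.15 [[449.92711221 207.91343692]] [[235.7204155 188.3084906]]
0.154 [[450.21998123 206.69239605]] [[235.53446044 187.22340311]]
0.158 [[450.51429519 205.46533086]] [[235.34774197 186.13386088]]
obs (451.24,206.36) (235.88,187.48)
travel [-220.7  163.3  219.2] dr [ 0.03  0.01 -0.55]
```

```bash
python3 -m crank '{"travel":[[-6,4,3],[-20,14,12],[-42,30,28],[-66,48,50],[-92,68,74],[-120,88,102],[-148,108,130],[-174,128,158],[-196,145,182],[-210,156,200]],"dr":[[0,0,-0.1],[0,0,-0.2],[0,0,-0.3],[0,0,-0.4],[0,0,-0.5],[0,0,-0.5],[0,0,-0.5],[0,0,-0.5],[0,0,-0.5],[0,0,-0.5]],"claw":[20,20,20,20,20,20,20,20,20,20]}' 
python3 - <<'E'
from h import *
delta((.543,.0757,.157),85.5)
E
```

```text
clock: 8.45
tool_pos: [0.5373, 0.084, 0.1744]
orientation: [-3.141, 0.001, 1.489]
ft_force: [0.0, 0.8, -2.0]
opening: 0.0235
travel [-7.8  6.4 17.4] dr [-0.06  0.04 -0.19]
```

```bash
python3 -m crank '{"travel":[[-4,3,8],[-7,6,14],[-8,6,17],[-8,6,17],[-8,6,17]],"dr":[[0,0,-0.2],[0,0,-0.2],[0,0,-0.2],[0,0,-0.2],[0,0,-0.2]],"claw":[20,20,20,20,20]}' 
python3 - <<'E'
from h import *
import pickle
delta((.543,.0757,.157),85.5)
for n in("scene","side"): cv2.imwrite(f"pics/{n}2.png",grab_frame(n)[:,:,::-1])
w=wcam(); pickle.dump(w,open("w5.pkl","wb"));cv2.imwrite("pics/w5.png",w["img"][:,:,::-1])
s=cv2.imread("pics/scene2.png");d=cv2.imread("pics/side2.png")
cv2.imwrite("pics/c7.png",cv2.resize(s[170:250,330:490],(800,400),interpolation=2))
cv2.imwrite("pics/c8.png",cv2.resize(d[160:270,195:345],(790,580),interpolation=2))
o=get_obs()
d=np.array([np.sin(np.radians(4.5)),np.cos(np.radians(4.5)),0]); R=Ro.from_euler("xyz",o["orientation"]).as_matrix()
g=o["tool_pos"]+R@[0,0,.003]; x=R[:,0]
P=[g+x*.082,g-x*.112]
for n in("scene","side"): print(n,proj(n,P))
E
```

```text
clock: 8.95
tool_pos: [0.5425, 0.0762, 0.1582]
orientation: [3.141, 0.001, 1.493]
ft_force: [1.0, 0.4, -3.6]
opening: 0.0233
travel [-0.4  0.6  1.2] dr [0.01 0.04 0.06]
scene [[387.26621985 210.30729746]
 [309.58585598 215.28786835]]
side [[265.67965138 216.65151051]
 [308.59707618 258.406918  ]]
```

View pics/c7.png

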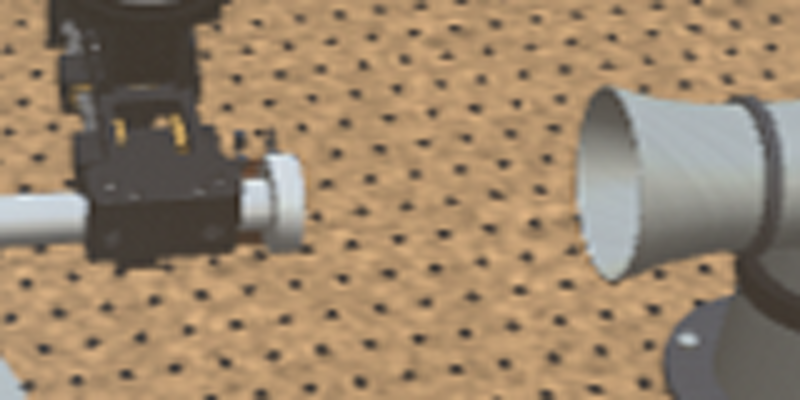

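View pics/c8.png

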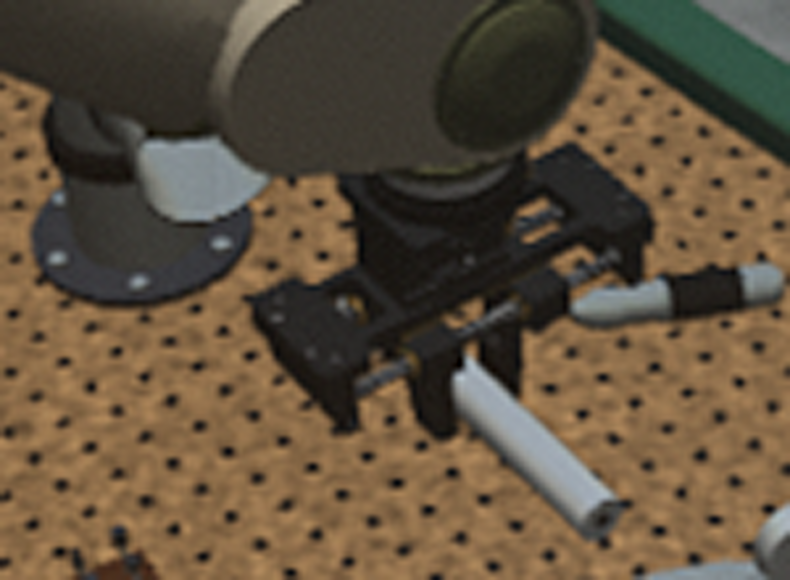

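View pics/w5.png

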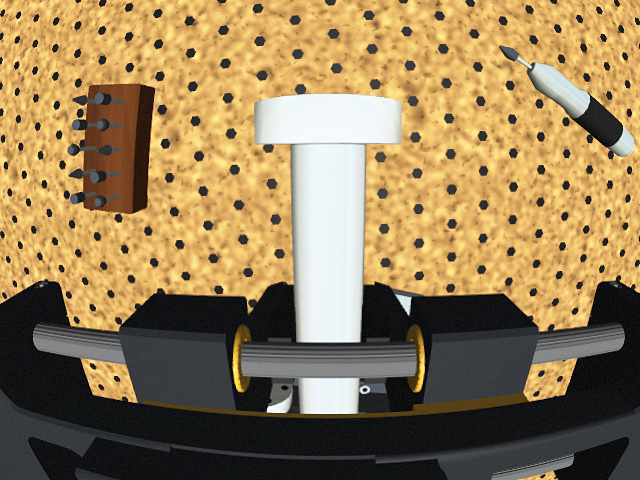

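```bash
python3 - <<'E'
from h import *
import pickle
s=cv2.imread("pics/scene2.png")
cv2.imwrite("pics/c9.png",cv2.resize(s[190:235,295:400],None,fx=7.5,fy=7.5,interpolation=2))
w=pickle.load(open("w5.pkl","rb")); o=get_obs(); R=Ro.from_euler("xyz",o["orientation"]).as_matrix(); g=o["tool_pos"]+R@[0,0,.003]
for tilt in(-2,0,2):
    t=np.radians(tilt); ax=np.cos(t)*R[:,0]-np.sin(t)*R[:,2]; up=np.sin(t)*R[:,0]+np.cos(t)*-R[:,2]  # +tilt: flange up
    up=-R[:,2]*np.cos(t)-R[:,0]*np.sin(t)
    sd=R[:,1]
    th=np.linspace(0,2*np.pi,200); ring=lambda s,r:wproj(w,g+ax*s+r*(np.cos(th)[:,None]*sd+np.sin(th)[:,None]*up))
    f=ring(.082,.025); k=ring(.068,.025); b=ring(.066,.013)
    print(tilt,"flange cols",f[:,0].min(),f[:,0].max(),"row top",f[:,1].min(),"back rim",k[:,1].max(),k[:,0].min(),k[:,0].max(),"barrel",b[:,0].min(),b[:,0].max())
E
```

```text
-2 flange cols 256.62093105177917 402.3117869980938 row top 92.20624744846356 back rim 145.5718260829882 256.76878860974307 402.10504205168263 barrel 291.85156834035 367.01030560967934
0 flange cols 254.97867319649623 403.9839268387771 row top 93.75751691929636 back rim 145.12661905305194 255.41925988692526 403.4785264306241 barrel 291.18670984019343 367.70228917850636
2 flange cols 253.2656921610635 405.7275733048533 row top 95.77982358787182 back rim 147.5616046944951 254.02723526704864 404.8949817316201 barrel 290.50040795469334 368.4162753998989
```

View pics/c9.png

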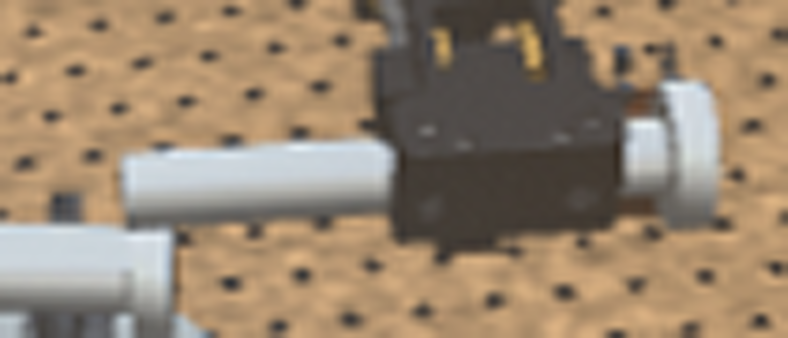

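Projections fit the shaft to within about 1 px: flange width 148 px against 149 for level, and scene slope −0.066 against −0.064. So it is level to under about 1°. Advancing along the axis now.

```bash
python3 - <<'E'
from h import *
delta((.5509,.1754,.1565),85.5)
E
```

```text
travel [99.7  0.6  1.4] dr [0.   0.04 0.05]
```

```bash
python3 -m crank '{"travel":[[4,0,0],[14,0,0],[28,0,1],[44,0,1],[60,0,1],[75,0,1],[87,0,1],[95,1,1],[99,1,1],[100,1,1]],"dr":[[0,0,0],[0,0,0],[0,0,0],[0,0,0],[0,0,0],[0,0,0],[0,0,0],[0,0,0],[0,0,0],[0,0,0]],"claw":[20,20,20,20,20,20,20,20,20,20]}' 
python3 -m crank '{"travel":[[0,0,0],[0,0,0],[0,0,0]],"dr":[[0,0,0],[0,0,0],[0,0,0]],"claw":[20,20,20]}' 
python3 - <<'E'
from h import *
import pickle
delta((.5509,.1754,.1565),85.5)
for n in("scene","side"): cv2.imwrite(f"pics/{n}3.png",grab_frame(n)[:,:,::-1])
w=wcam(); pickle.dump(w,open("w6.pkl","wb"));cv2.imwrite("pics/w6.png",w["img"][:,:,::-1])
s=cv2.imread("pics/scene3.png");d=cv2.imread("pics/side3.png")
cv2.imwrite("pics/c10.png",cv2.resize(s[170:245,345:495],(800,400),interpolation=2))
cv2.imwrite("pics/c11.png",cv2.resize(d[150:260,180:330],(790,580),interpolation=2))
o=get_obs(); R=Ro.from_euler("xyz",o["orientation"]).as_matrix()
g=o["tool_pos"]+R@[0,0,.003]; x=R[:,0]
P=[g+x*.082,g-x*.112,[.562,.317,.154]]
for n in("scene","side"): print(n,proj(n,P))
E
```

```text
clock: 10.1
tool_pos: [0.5514, 0.1759, 0.1569]
orientation: [-3.142, 0.001, 1.493]
ft_force: [-0.6, 0.6, -2.9]
opening: 0.0237
clock: 10.4
tool_pos: [0.5514, 0.1755, 0.1569]
orientation: [-3.142, 0.001, 1.493]
ft_force: [0.3, -0.4, -2.8]
opening: 0.0234
travel [-0.1 -0.5  0.4] dr [-0.    0.05  0.03]
scene [[426.82237293 208.37547168]
 [349.85875409 213.30591033]
 [450.21998123 206.69239605]]
side [[246.56350289 197.83474682]
 [285.90692486 236.0940114 ]
 [235.53446044 187.22340311]]
```

View pics/c10.png

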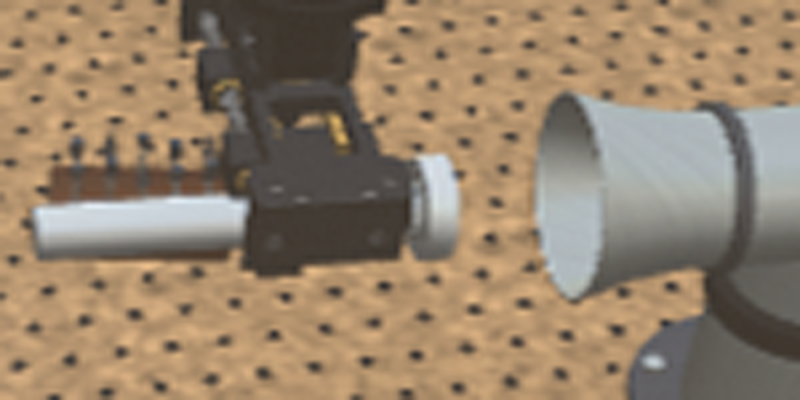

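View pics/c11.png

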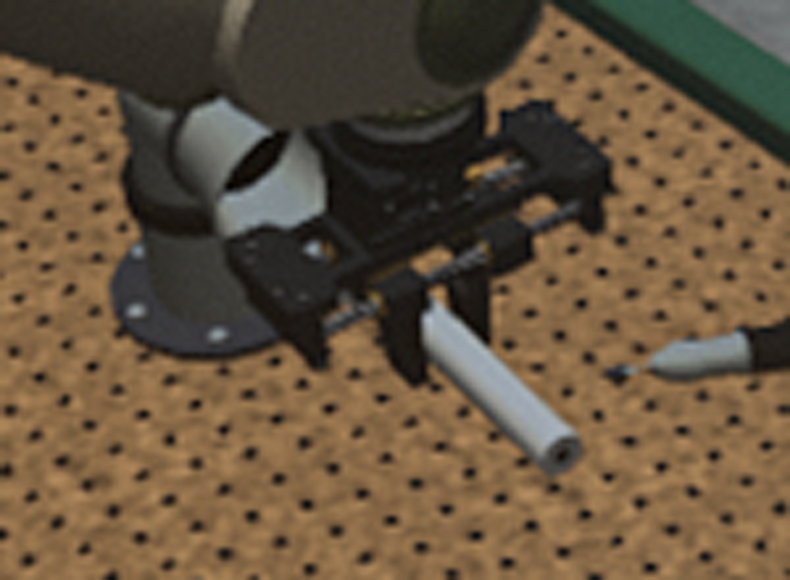

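View pics/w6.png

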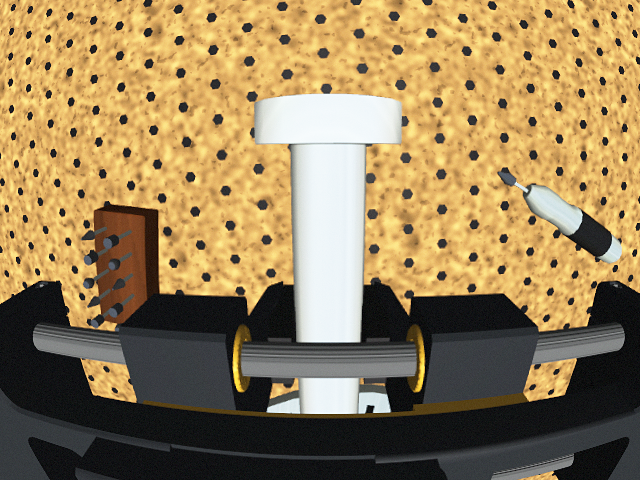

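View pics/scene3.png

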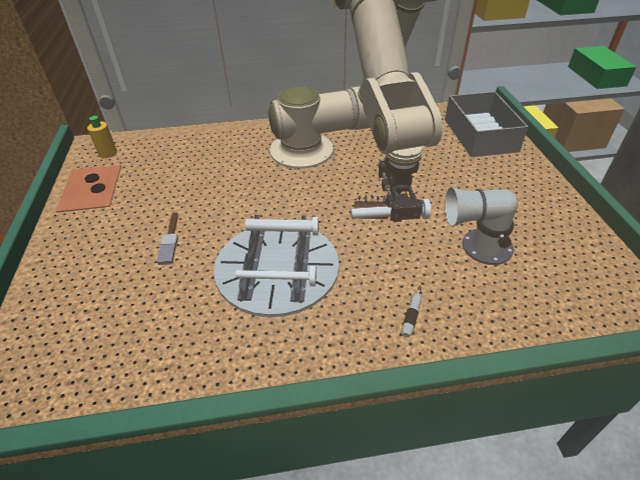

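The scene view shows the flange centred at row 208.5 (predicted 208.4) with a gap to the mouth of about 59 mm. The remaining shafts lie in the rack and the tools are untouched. As a last check for tilt, I'll compare the flange in the wrist image with the level, in-rack view.

```bash
python3 - <<'E'
from h import *
def edge(v,i0,i1,sgn,ref):
    pass
for n in("w2","w3","w5","w6"):
    im=cv2.imread(f"pics/{n}.png"); S=cv2.cvtColor(im,cv2.COLOR_BGR2HSV)[:,:,1].astype(float); B=cv2.cvtColor(im,cv2.COLOR_BGR2GRAY).astype(float)
    r=slice(112,134)
    print(n,"L",[int(x) for x in B[r,248:262].mean(0)],"R",[int(x) for x in B[r,396:410].mean(0)])
    print("  top",[int(x) for x in B[88:102,300:350].mean(1)]," bot",[int(x) for x in B[138:150,270:285].mean(1)], "barrel L",[int(x) for x in B[150:165,286:298].mean(0)],"R",[int(x) for x in B[150:165,360:374].mean(0)])
E
```

```text
w2 L [223, 224, 224, 224, 226, 228, 225, 172, 150, 162, 173, 182, 189, 197] R [229, 224, 219, 214, 207, 200, 189, 202, 226, 227, 226, 226, 226, 226]
  top [172, 173, 172, 172, 172, 167, 222, 241, 243, 243, 243, 242, 243, 243]  bot [239, 239, 239, 239, 239, 240, 179, 220, 226, 225, 224, 224] barrel L [225, 225, 224, 224, 217, 174, 101, 125, 143, 159, 176, 189] R [228, 226, 223, 220, 218, 209, 163, 150, 221, 227, 224, 222, 223, 222]
w3 L [225, 224, 224, 225, 230, 231, 180, 151, 164, 175, 183, 191, 198, 206] R [220, 215, 209, 200, 189, 198, 222, 223, 224, 227, 229, 228, 227, 226]
  top [185, 186, 186, 186, 185, 182, 238, 244, 243, 243, 244, 243, 244, 244]  bot [241, 241, 241, 241, 241, 192, 225, 226, 226, 225, 226, 225] barrel L [204, 205, 209, 200, 155, 105, 129, 148, 165, 180, 193, 205] R [225, 222, 222, 215, 185, 140, 180, 202, 204, 203, 204, 204, 202, 203]
w5 L [187, 183, 182, 182, 183, 183, 165, 158, 168, 178, 188, 194, 202, 210] R [224, 220, 213, 206, 196, 196, 210, 207, 203, 198, 195, 193, 192, 190]
  top [162, 165, 167, 167, 164, 160, 236, 247, 245, 245, 245, 245, 246, 245]  bot [242, 243, 243, 244, 244, 201, 150, 160, 157, 153, 155, 162] barrel L [197, 197, 198, 191, 155, 111, 134, 151, 168, 184, 197, 210] R [228, 226, 225, 220, 192, 143, 153, 181, 185, 190, 195, 199, 203, 204]
w6 L [189, 186, 166, 146, 139, 132, 141, 156, 169, 178, 188, 196, 203, 211] R [224, 219, 214, 206, 198, 176, 129, 126, 127, 126, 131, 153, 183, 203]
  top [159, 155, 154, 159, 166, 174, 240, 246, 246, 245, 245, 245, 246, 246]  bot [243, 243, 243, 243, 244, 199, 189, 197, 200, 199, 200, 195] barrel L [200, 198, 196, 187, 147, 111, 134, 152, 168, 184, 198, 209] R [228, 226, 225, 220, 192, 144, 169, 197, 197, 195, 189, 180, 171, 159]
```

The flange's apparent size changed by under 1 px from the in-rack view, and the 0.7 mm shift of the arm while gripping accounts for that. So the shaft is level. Handing in.

```bash
python3 - <<'E'
from h import *
o=get_obs(); print(o["clock"],o["joint_velocities"].round(4),o["ft_force"].round(1),o["opening"]); print(hand_in())
E
```

```text
10.55 [ 0.0042 -0.001   0.0001  0.0001  0.0005 -0.    ] [-0.5  0.5 -3.3] 0.023748880035875636
the job is handed in; nothing more can be done
None
```

I picked the 26 mm shaft out of the centre notch at its balance point and lifted it straight up. I carried it level to the nozzle and handed the job in at 10.55 s, still holding it there with a 60 N grip. No verdict is reported.

**Position:**
- **Distance:** the flange face is about 59–60 mm in front of the mouth.
- **Centring:** the shaft centre line is at about z = 0.153, against about 0.154 for the mouth centre.
- **Squareness:** the shaft's heading is within about 0.1° of the 85.5° nozzle axis I used. My individual readings of that axis scattered by 1–2°; the ones I trusted most gave −4.5° to −5.4° of nozzle yaw.

**Level:** the shaft is level to about 0.5°. The flange's apparent size in the wrist camera changed by less than 1 px from when it lay in the rack.

**Surroundings:** the final scene picture shows the other two shafts still in the rack and no tool visibly moved. Each force reading I took stayed under 4 N. The last one, about 3.3 N, is the shaft's weight, and the arm was at rest.

**Disagreements:**
- The scene and side cameras differed by about 3 mm on the mouth's position. The wrist view settled it.
- At the end the side view put the plain end 1–2 mm higher than expected, while the scene view put the flange about 1 mm low. I left both, as they are within calibration error.
- The gripper reads 23.7 mm on the 26 mm barrel. I put that down to pad give or sensor offset, because the three barrels' relative thicknesses in the images are clear.

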